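Lower the ratcheted hold-down arm over the filed cassettes

ROBOT

A 6-joint arm with a two-finger parallel gripper is mounted at the origin on the work surface. World frame = base frame: x ahead of the robot, y to its left, z up, the work surface at z = 0. Lengths are in m, angles in rad, forces in N, time in s.
With the tool pointing down it reaches from about 0.375 to 0.9 m from the base axis. Payload 3.1 kg.
Tool frame: the origin (TCP) lies at the very end of the fingers, on their centre line; the grasp point (between the pads) lies 19 mm behind it (manip.grasp_offset is the distance from the TCP to the grasp point, in m); x points along the fingers, z is the direction in which the jaws open and shut, and the axes are right-handed (so a half turn about x gives the same grasp; the last joint's range is limited). The gripper opens to 85 mm and grips with 20 to 120 N. Pads are 22 mm wide; open, the fingers measure 114 mm over their backs; the gripper's body (76 mm by 85 mm) begins 54 mm behind the grasp point. The pads swing forward as they close: fully open they stand 13 mm farther back than shut.
Start: joints at [-1.45, 0.527, 1.433, -0, 1.181, -0.178], TCP at [0.184, -0.597, 0.231] pointing down, gripper open.
Joint ranges: [-3.08, 3.08], [-0.75, 2.2], [0.22, 2.44], [-1.43, 4.57], [0, 2.65], [-2.85, 2.85]. Speed limits (rad/s): [2.79, 2.79, 3.14, 3.14, 3.14, 3.14].

INTERFACE

Orientations are given as a unit quaternion [x, y, z, w].
In Python, from station import manip gives the robot as it stands.
- The arm moves only by the tool send_rows, never from a script. Its argument "steps" is a list that holds one entry, the list of rows, each a list of 5 numbers: the closure, from 0 (fully open) to 1 (shut), then the shift along the world's x, y, z in m, then the turn about the world's z in rad. A call has 1 to 8 rows; each row is the pose to reach, as a shift and turn from the pose commanded when the call began; what a row does not reach only later rows make up. A row lasts 1/8 s, in which the tool goes at most 62.5 mm and 10.7 degrees, less where a joint would pass 70% of its speed; a pose out of reach is approached as far as the arm can. A call with a gripper value outside its range is refused whole. The fingers move at their own pace and stop on an object; "grip_force" is the grip in N (left out, the last holds). Time passes only in rows, so rows that repeat a pose let the fingers close. It gives the time, the measured TCP pose, the force and the opening at its end, in the units of the state.
- manip.sense(): the state, without advancing time (a new reading comes with each control period).
- manip.snapshot(name): name is "side" or "top" or "wrist"; returns the picture (400x640x3 uint8, red, green, blue); there is no depth.
- manip.camera_params(name): a dict with "fx", "fy", "cx", "cy" (pixels), "D" ([k1, k2, p1, p2, k3] as OpenCV has them; the pictures are not rectified), "T" (4x4, takes a point from camera to world coordinates); the wrist camera has in their place "tool_from_camera" (4x4, takes a point from camera to tool coordinates, whose origin is the TCP and whose axes are the tool frame's). Camera axes: x right, y down, z forward; pixel columns grow to the right and rows downward; lengths in m; the calibration is good to about 2 mm. A picture is of the moment at which its call begins: read the wrist's pose just before it. camera_params takes no time and is no camera call.
- manip.sign_off(): hands the job in, once; it reports no verdict.
The state is a dict: "t": time; "q": joint angles; "qd": joint speeds; "tau": joint torques, N m; "tcp_pos": TCP position; "tool_rot": TCP orientation; "force": force on the tool from outside, world axes, zero at the start; "ft_torque": the same for the moment, N m; "finger_gap": opening from 0.0 (shut) to 1.0 (fully open).
Only numpy, scipy, OpenCV 4.12 (cv2) and the standard library are available. Lean on these libraries where they do the work, as an engineer would, in place of code of your own. Each camera call takes 0.05 s, during which the arm holds its last target.

TASK

Secure the filed cassettes for carrying: with a closed fingertip press the thumb pad of the pawl on the raised hold-down arm until the pawl is out of the teeth, and keep it pressed while you push the arm down past the teeth until it lies fully down over the cassettes; then let go so that the pawl springs into its home notch, and move clear. Do not force the arm against its teeth, do not lift it higher, do not slide the divider along the insert, and do not pick up or shift anything else.

Things in the scene. Friction and masses are not known exactly. Their poses are not given: they have to be found in the camera images.
- insert: pale ash cassette insert, fixed. Origin: underside centre of the box. Its y axis runs along the cassette rows, roughly to the robot's left. Box 156 mm (x) by 332 mm (y), rim 48 mm high; a 56 mm ledge of the same height continues on its +x side (x 78 to 134 mm). Four rows of sky-blue cassettes stand in it, tops 46 mm high: about 125 mm of them at the +y end, 50 mm at the -y end
- divider (a joint): how far (m, 0 to 0.040) the stainless divider stands along its grooves towards the insert's +y. A 125 x 3 mm plate across the insert, top 52 mm above the bench; friction holds it, about 25 N slides it. It is to stay where it is
- divider_mid (a point): point at the middle of the divider plate, 52 mm above the bench
- hinge (a point): centre of the arm's hinge pin, middle of the divider, 66 mm above the bench; the pin lies along the insert's x axis. A fixed toothed steel quadrant (crest radius 33 mm, 6 mm thick) is centred on it
- holdarm (a joint): elevation of the hold-down arm (rad): 0 = fully down, level from the hinge along the insert's +y; grows as raised. Starts at 0.45 to 1.0. Stiff hinge: it stays where left; with the pawl free it takes about 0.9 N m (9 N at the thumb pad) to move. With the pawl in, the teeth (pitch 0.21 rad) block it downwards; a deep home notch at 0 locks it down
- crossbar (a point): middle of the arm's 118 x 12 mm cross-bar, 126 mm from the hinge. The arm's bar is 17 mm wide, 10 mm thick; cross-bar along the insert's x axis
- pawl (a joint): how far the pawl is pressed (rad): 0 = hook fully in a tooth gap (on a tooth's slope it may rest at up to 0.16), clear of the teeth above 0.17, stop at 0.22 with the pad 12 mm lower. It turns in the arm about a pin parallel to the hinge, 42 mm along and 13 mm above the arm's line. Spring: about 2 N at the pad to start, 6 N at the stop, pressed square to the arm, towards it
- thumb_pad (a point): centre of the upper face of the pawl's dark steel thumb pad: 24 mm (insert x) by 32 mm along the arm, 4 mm thick. Pawl at 0: 97 mm along the arm from the hinge, 24 mm above the arm's line (on its upper side), outer edge tilted up 0.14 rad; at the stop: 97 mm along, 12 mm above, outer edge 0.08 rad down. Axes are the pawl's: x as insert x, y out along the arm, z off its upper side
- jar: frosted white polypropylene screw jar, 43 mm across, 54 mm high, on the ledge; origin under its centre; to be left alone
- mould: steel embedding mould, 38 x 48 x 12 mm, on the ledge; origin under its centre; to be left alone
- puller: black phenolic knob puller on a steel stem, 34 mm across, 40 mm high, standing on the ledge; origin under its centre; to be left alone
- cassette_a: loose sky-blue cassette lying on the bench, 40 x 28 x 7 mm; origin under its centre; to be left alone
- cassette_b: second loose cassette on the bench, the same; to be left alone
- forceps: steel forceps lying on the bench, 120 mm long, 14 mm wide, 7 mm high; origin under its centre; to be left alone
- slidebox: closed white and grey slide box on the bench, 99 x 83 x 34 mm; origin under its centre; to be left alone

How it is judged:
By the outcome, as a careful person would: the job done as asked, in the order asked, and still so for the second after the job is handed in, with the robot touching nothing.
It also fails if it takes over 35 s, if anything falls off the work surface, if the arm or the gripper's body presses on something with over 40 N, if the wrist force passes 120 N, or if a joint passes its speed limit or range.

## Working session

There is one attempt and no reset: what is moved stays moved. The work goes in short steps, Python scripts to look and compute and a tool call to move; the robot and the scene stay as the last step left them, time stands still between calls to the robot, and variables do not carry over. Pictures are saved under pics/ and viewed, and the job is handed in when it is done.

Besides the shell and the picture viewer there is one more tool, called after ">>>" as name([rows], argument=value, ...), one row to a line, values as JSON. send_rows: Moves the arm, as the interface text tells. Its arguments: {"type":"object","properties":{"steps":{"type":"array","items":{"type":"array","items":{"type":"array","items":{"type":"number"}}}},"grip_force":{"type":"number"}},"required":["steps"]}

```bash
mkdir -p pics; ls; cat > h.py <<'E'
import numpy as np, cv2
from station import manip
from scipy.spatial.transform import Rotation as R
def snap(n,f):
    s=manip.sense(); im=manip.snapshot(n); cv2.imwrite('pics/'+f,im[:,:,::-1]); return s,im
def cam(n,s=None):
    p=manip.camera_params(n)
    K=np.array([[p['fx'],0,p['cx']],[0,p['fy'],p['cy']],[0,0,1]]);D=np.array(p['D'])
    if 'T' in p: T=np.array(p['T'])
    else:
        W=np.eye(4);W[:3,:3]=R.from_quat(s['tool_rot']).as_matrix();W[:3,3]=s['tcp_pos'];T=W@np.array(p['tool_from_camera'])
    return K,D,T
def ray(c,px):
    K,D,T=c; u=cv2.undistortPoints(np.array([[px]],float),K,D)[0,0]
    return T[:3,3],T[:3,:3]@np.array([u[0],u[1],1])
def onz(c,px,z):
    o,d=ray(c,px); return o+d*(z-o[2])/d[2]
def proj(c,P):
    K,D,T=c; Ti=np.linalg.inv(T); return cv2.projectPoints(np.atleast_2d(np.array(P,float)),cv2.Rodrigues(Ti[:3,:3])[0],Ti[:3,3],K,D)[0][:,0]
def tri(c1,p1,c2,p2):
    o1,d1=ray(c1,p1);o2,d2=ray(c2,p2)
    A=np.c_[d1,-d2];t=np.linalg.lstsq(A,o2-o1,rcond=None)[0]
    a=o1+t[0]*d1;b=o2+t[1]*d2; return (a+b)/2,np.linalg.norm(a-b)
E
python3 - <<'E'
from h import *
print(manip.sense())
snap('side','s0.png');snap('top','t0.png')
for n in('side','top'):print(n,cam(n)[2].round(3), manip.camera_params(n)['fx'])
print(manip.camera_params('wrist'))
E
```

```text
pics
{'t': 0.0, 'q': array([-1.45051026e+00,  5.28455576e-01,  1.43394308e+00, -1.41351519e-05,
        1.18142612e+00, -1.78518032e-01]), 'qd': array([-1.51127604e-04, -2.66315079e-04,  4.90722528e-04,  9.88579697e-05,
        1.23561604e-03,  2.33009998e-04]), 'tau': array([-1.27840678e-03, -4.42358816e+01, -1.78024703e+01, -3.83382358e-04,
        8.50308716e-03, -1.89405893e-05]), 'tcp_pos': array([ 0.18390858, -0.59654883,  0.23032719]), 'tool_rot': array([ 0.42057577,  0.56939925, -0.41943404,  0.56830943]), 'force': array([-0.98872147, -0.09531054,  0.0961192 ]), 'ft_torque': array([-0.00570019,  0.02210404,  0.05641424]), 'finger_gap': 0.9976621038784776}
side [[ 0.991 -0.113  0.074  0.471]
 [-0.135 -0.753  0.644 -0.585]
 [-0.017 -0.648 -0.762  0.782]
 [ 0.     0.     0.     1.   ]] 365.88486476781986
top [[-0.022 -0.99   0.137  0.416]
 [-1.     0.024  0.007 -0.014]
 [-0.01  -0.137 -0.991  1.157]
 [ 0.     0.     0.     1.   ]] 408.7731720278839
{'fx': 284.0209764916868, 'fy': 284.0209764916868, 'cx': 324.3246450525402, 'cy': 202.38840098970275, 'D': array([0.01400114, 0.        , 0.        , 0.        , 0.        ]), 'tool_from_camera': array([[-5.32583721e-04, -2.98589994e-01,  9.54381335e-01,
        -1.42852873e-01],
       [ 3.86102454e-04, -9.54381460e-01, -2.98589818e-01,
         7.70128958e-02],
       [ 9.99999784e-01,  2.09464899e-04,  6.23574359e-04,
        -1.02065815e-03],
       [ 0.00000000e+00,  0.00000000e+00,  0.00000000e+00,
         1.00000000e+00]])}
```

View pics/s0.png

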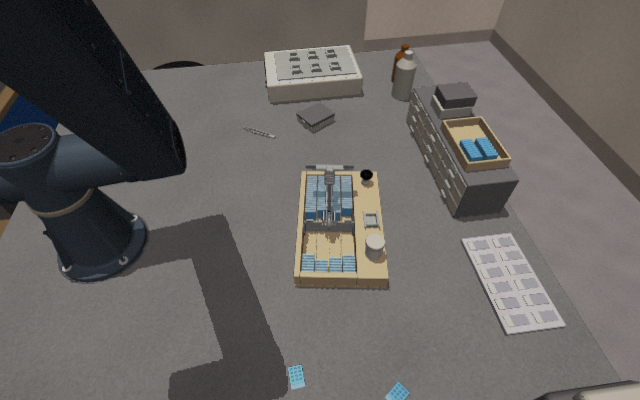

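View pics/t0.png

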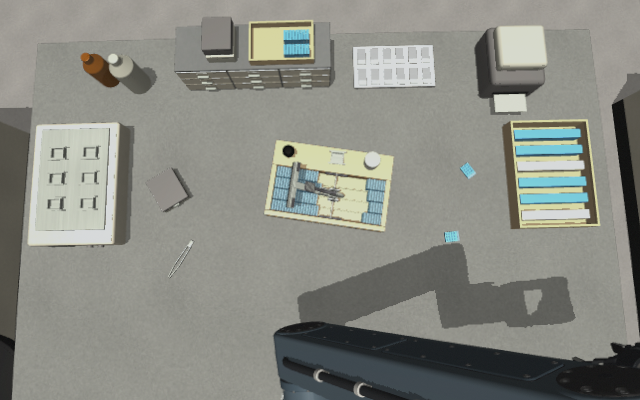

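The side view shows the insert around (340,230), with the crossbar at (330,168). In the top view the insert is around (330,185), the crossbar at (295,185) and the jar at (373,160).

```bash
python3 - <<'E'
import cv2
a=cv2.imread('pics/s0.png')[150:300,280:400];cv2.imwrite('pics/s0c.png',cv2.resize(a,None,fx=4,fy=4,interpolation=cv2.INTER_CUBIC))
a=cv2.imread('pics/t0.png')[130:240,255:405];cv2.imwrite('pics/t0c.png',cv2.resize(a,None,fx=5,fy=5,interpolation=cv2.INTER_CUBIC))
E
```

```text
(no output)
```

View pics/s0c.png

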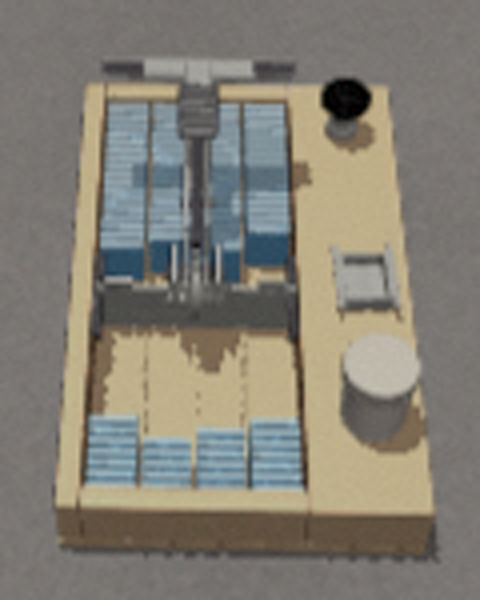

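View pics/t0c.png

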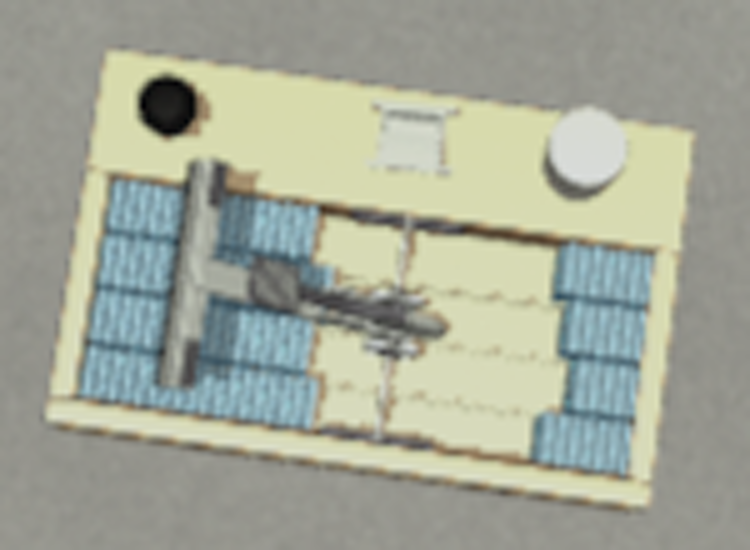

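```bash
cat >> h.py <<'E'
def frame():
    c=cam('top')
    P=np.array([onz(c,p,.048) for p in [(276,140),(393.6,156),(384.6,231.4),(264,214.4)]])
    # insert local: TL(+x134,+y166) TR(134,-166) BR(-78,-166) BL(-78,166)
    L=np.array([[.134,.166],[.134,-.166],[-.078,-.166],[-.078,.166]])
    lc=L.mean(0);pc=P[:,:2].mean(0);H=(L-lc).T@(P[:,:2]-pc);U,S,V=np.linalg.svd(H);Rm=V.T@U.T
    return Rm,pc-Rm@lc,P,L
E
python3 - <<'E'
from h import *
Rm,t,P,L=frame();yaw=np.arctan2(Rm[1,0],Rm[0,0])
print(P.round(4),t,yaw, (P[:,:2]-(L@Rm.T+t)).round(4))
ct=cam('top');cs=cam('side')
# check corners in side view
W=lambda p:np.r_[Rm@np.array(p[:2])+t,p[2]]
print(proj(cs,[W([*l,.048]) for l in L]).round(1))
t5=lambda x,y:(255+x/5,130+y/5); s4=lambda x,y:(280+x/4,150+y/4)
loc=lambda w:np.r_[Rm.T@(w[:2]-t),w[2]].round(4)
# crossbar ends: top view / side view centres; bar ends
for n,a,b in [('barR',(207,163),(292,70)),('barL',(178,382),(104,68)),('barmid',(193,275),(198,70)),('pad',(275,282),(198,110)),('divR',(408,218),(293,288)),('divL',(378,438),(97,290))]:
    w,e=tri(ct,t5(*a),cs,s4(*b));print(n,w.round(4),'local',loc(w),'err',round(e,4))
E
```

```text
[[ 0.73    0.1067  0.048 ]
 [ 0.6761 -0.2195  0.048 ]
 [ 0.4681 -0.1852  0.048 ]
 [ 0.5219  0.1412  0.048 ]] [ 0.57141454 -0.03466028] -0.16366884711003188 [[-0.0007 -0.0006]
 [-0.0005  0.0007]
 [ 0.0007  0.0005]
 [ 0.0004 -0.0007]]
[[375.8 171. ]
 [388.3 278.4]
 [292.6 276.6]
 [300.1 170.4]]
barR [0.6457 0.0454 0.1352] local [0.0603 0.0911 0.1352] err 0.0024
barL [0.5314 0.0615 0.1388] local [-0.0551  0.0883  0.1388] err 0.0008
barmid [0.5877 0.0534 0.1361] local [0.0018 0.0895 0.1361] err 0.0024
pad [0.5812 0.0117 0.1446] local [0.0021 0.0473 0.1446] err 0.0013
divR [ 0.6304 -0.0599  0.0514] local [ 0.0623 -0.0152  0.0514] err 0.0016
divL [ 0.5101 -0.0401  0.0468] local [-0.0596 -0.0154  0.0468] err 0.0021
```

```bash
python3 - <<'E'
from h import *
s=manip.sense();M=R.from_quat(s['tool_rot']).as_matrix();print(M.round(3))
Rm,t,P,L=frame();yaw=-.16366884711003188
z=M[:,2];a=np.arctan2(z[1],z[0]);print('jaw yaw',a,'turn to insert x',(yaw-a),'or',yaw-a+np.pi, yaw-a-np.pi)
W=lambda p:Rm@np.array(p)+t
print('above pad', W([0,.045])-s['tcp_pos'][:2], W([0,.045]))
E
```

```text
[[-0.     0.956  0.294]
 [ 0.002  0.294 -0.956]
 [-1.     0.    -0.002]]
jaw yaw -1.2720319026550606 turn to insert x 1.1083630555450288 or 4.249955709134822 -2.0332295980447643
above pad [0.39480836 0.60637044] [0.5787468  0.00973835]
```

>>> send_rows([
  [[1,0.033,0.05,0.01,0.16],[1,0.066,0.1,0.02,0.32],[1,0.099,0.15,0.03,0.48],[1,0.132,0.2,0.03,0.64],[1,0.165,0.25,0.03,0.8],[1,0.198,0.3,0.03,0.96],[1,0.231,0.35,0.03,1.108],[1,0.264,0.4,0.03,1.108]],
])

```text
t: 1.1
tcp_pos: [0.4487, -0.1955, 0.2612]
tool_rot: [0.058, 0.705, -0.058, 0.705]
force: [0.4, -0.5, 0.7]
finger_gap: -0.0
```

>>> send_rows([
  [[1,0.03,0.05,0,0],[1,0.06,0.1,0,0],[1,0.095,0.15,0,0],[1,0.13,0.206,0,0],[1,0.13,0.206,0,0],[1,0.13,0.206,0,0]],
])

```text
t: 1.85
tcp_pos: [0.5774, 0.0089, 0.2607]
tool_rot: [0.057, 0.705, -0.058, 0.704]
force: [-0.4, 0.2, -0.3]
finger_gap: -0.004
```

```bash
python3 - <<'E'
from h import *
s,im=snap('wrist','w1.png');print(s['t'],s['tcp_pos'],s['force'],s['finger_gap'],R.from_quat(s['tool_rot']).as_matrix().round(3),s['q'].round(3))
import json;json.dump({k:np.array(s[k]).tolist() for k in s},open('w1.json','w'))
Rm,t,P,L=frame();c=cam('wrist',s)
th=.6
for th in(.55,.65):
  pt=lambda a,h,x=0:np.r_[Rm@np.array([x,-.0155+a*np.cos(th)-h*np.sin(th)])+t,.066+a*np.sin(th)+h*np.cos(th)]
  print(proj(c,[pt(0,0),pt(.126,0),pt(.126,0,.059),pt(.126,0,-.059),pt(.097,.024)]).round(1))
E
```

```text
1.85 [0.57735181 0.008911   0.26068053] [-0.39807654  0.19961477 -0.28505921] -0.00442886102255015 [[-0.002  0.162  0.987]
 [-0.     0.987 -0.162]
 [-1.    -0.001 -0.002]] [-1.780e-01  4.310e-01  1.519e+00 -1.000e-03  1.193e+00 -1.500e-02]
[[325.3 225.6]
 [325.7 146.1]
 [388.3 146.2]
 [263.1 146. ]
 [325.6 185.9]]
[[325.3 225.6]
 [325.7 155.2]
 [390.1 155.3]
 [261.2 155.1]
 [325.6 195.2]]
```

View pics/w1.png

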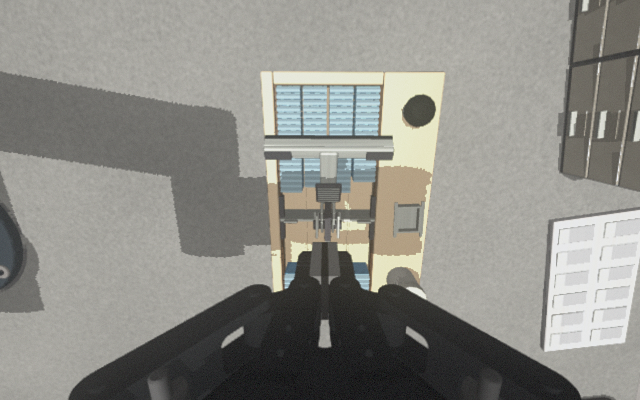

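The wrist view shows the crossbar from (264,148) to (393,148), the pad at (328,192) and the closed fingertips ending near (325,250).

```bash
python3 - <<'E'
from h import *
import json
a=cv2.imread('pics/w1.png')[120:290,250:410];cv2.imwrite('pics/w1c.png',cv2.resize(a,None,fx=5,fy=5,interpolation=cv2.INTER_CUBIC)[:600] if 0 else cv2.resize(a,None,fx=3.5,fy=3.5,interpolation=cv2.INTER_CUBIC))
s=json.load(open('w1.json'));c=cam('wrist',s)
M=R.from_quat(s['tool_rot']).as_matrix();p=np.array(s['tcp_pos'])
print('tcp',proj(c,[p,p+M@[0,.011,0],p+M@[0,-.011,0],p+M@[0,.011,.014],p+M@[0,.011,-.014]]).round(1))
E
```

```text
tcp [[323.9 258.1]
 [323.9 240.2]
 [323.9 275.3]
 [349.4 240.2]
 [298.5 240.2]]
```

View pics/w1c.png

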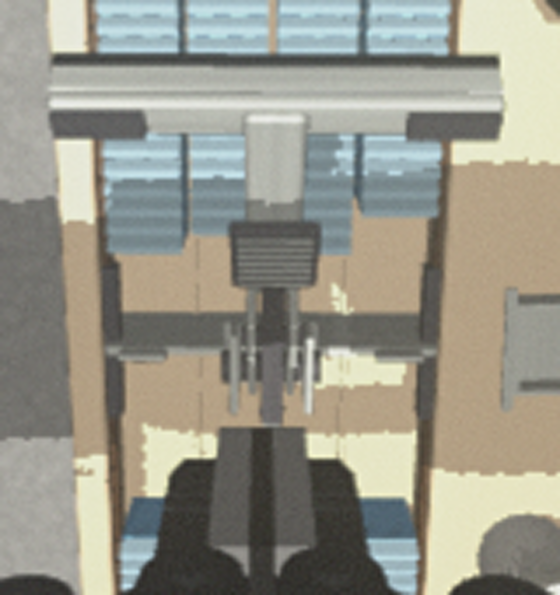

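```bash
python3 - <<'E'
from h import *
import json
from scipy.optimize import least_squares
s=json.load(open('w1.json'));cw=cam('wrist',s);ct=cam('top');cs=cam('side')
Rm,t,P,L=frame()
loc=lambda w:np.r_[Rm.T@(w[:2]-t),w[2]].round(4)
print('pad top-wrist',*[loc(tri(cw,(328.7,192.8),ct,(255+275/5,130+282/5))[0])])
print('pad side-wrist',loc(tri(cw,(328.7,192.8),cs,(280+198/4,150+110/4))[0]))
print('bar top-wrist',loc(tri(cw,(250+275/3.5,120+95/3.5),ct,(255+193/5,130+275/5))[0]))
# divider top line rows in wrist: 318..350 crop -> top edge
for r in(315,335,350): print('div row',r,loc(onz(cw,(250+275/3.5,120+r/3.5),.052)))
for px in [(250,272),(110,320),(430,320)]: pass
# rim corners in wrist: TL outer (262,72) TR (444,72)
print('rim',[loc(onz(cw,p,.048)) for p in [(262,72),(444,72)]])
for th in np.arange(.5,.8,.05):
  for ph in(0,.1):
    def pt(a,h):
        r=np.array([a-.042,h-.013]);q=np.array([r[0]*np.cos(ph)+r[1]*np.sin(ph),-r[0]*np.sin(ph)+r[1]*np.cos(ph)])+[.042,.013]
        y=-.0152+q[0]*np.cos(th)-q[1]*np.sin(th);z=.066+q[0]*np.sin(th)+q[1]*np.cos(th)
        return np.r_[Rm@np.array([.0023,y])+t,z]
    q=[pt(.1128,.0262),pt(.0812,.0218),pt(.097,.024)]
    print(round(th,2),ph,'wrist rows',proj(cw,q)[:,1].round(1),'top col',proj(ct,q)[:,0].round(1),'side row',proj(cs,q)[:,1].round(1))
E
```

```text
pad top-wrist [0.0029 0.0476 0.1363]
pad side-wrist [0.0029 0.0493 0.1427]
bar top-wrist [0.0026 0.0902 0.1242]
div row 315 [0.0043 0.0008 0.052 ]
div row 335 [ 0.0044 -0.0072  0.052 ]
div row 350 [ 0.0044 -0.0132  0.052 ]
rim [array([-0.0727,  0.1661,  0.048 ]), array([0.135 , 0.1661, 0.048 ])]
0.5 0 wrist rows [170.1 191.4 181.2] top col [300.6 310.9 305.8] side row [170.9 183.9 177.4]
0.5 0.1 wrist rows [164.4 188.2 176.8] top col [299.1 310.  304.6] side row [171.3 184.  177.6]
0.55 0 wrist rows [175.2 195.  185.6] top col [302.1 312.  307.1] side row [170.8 183.9 177.4]
0.55 0.1 wrist rows [169.2 191.7 180.9] top col [300.4 311.  305.8] side row [171.1 184.  177.5]
0.6 0 wrist rows [180.6 198.7 190.1] top col [303.7 313.2 308.5] side row [170.9 184.1 177.5]
0.6 0.1 wrist rows [174.2 195.3 185.2] top col [301.9 312.1 307. ] side row [171.  184.1 177.5]
0.65 0 wrist rows [186.3 202.6 194.9] top col [305.3 314.5 309.9] side row [171.1 184.4 177.7]
0.65 0.1 wrist rows [179.5 199.  189.7] top col [303.4 313.3 308.4] side row [171.  184.2 177.6]
0.7 0 wrist rows [192.3 206.6 199.8] top col [307.1 315.8 311.5] side row [171.4 184.7 178. ]
0.7 0.1 wrist rows [185.1 202.9 194.5] top col [305.  314.6 309.9] side row [171.2 184.5 177.8]
0.75 0 wrist rows [198.4 210.7 204.9] top col [308.9 317.1 313.1] side row [171.8 185.1 178.5]
0.75 0.1 wrist rows [191.  206.9 199.3] top col [306.8 315.9 311.4] side row [171.5 184.8 178.2]
0.8 0 wrist rows [204.7 214.9 210.1] top col [310.9 318.5 314.7] side row [172.3 185.7 179. ]
0.8 0.1 wrist rows [197.  210.9 204.4] top col [308.6 317.2 313. ] side row [171.9 185.3 178.6]
```

>>> send_rows([
  [[1,0.003,-0.006,-0.04,0],[1,0.003,-0.006,-0.08,0],[1,0.003,-0.006,-0.1,0],[1,0.003,-0.006,-0.1,0]],
])

```text
t: 2.4
tcp_pos: [0.579, 0.0011, 0.1598]
tool_rot: [0.059, 0.706, -0.059, 0.703]
force: [1.5, -0.3, -0.6]
finger_gap: -0.002
```

```bash
python3 - <<'E'
from h import *
s,im=snap('wrist','w2.png');snap('side','s2.png');print(s['t'],s['tcp_pos'],s['force'])
Rm,t,P,L=frame();print(Rm.T@(s['tcp_pos'][:2]-t))
a=cv2.resize(im[120:290,230:430,::-1],None,fx=3,fy=3,interpolation=cv2.INTER_CUBIC)
b=cv2.resize(cv2.imread('pics/s2.png')[130:250,280:400],(510,510),interpolation=cv2.INTER_CUBIC)
cv2.imwrite('pics/w2c.png',a);cv2.imwrite('pics/s2c.png',b)
E
```

```text
2.4 [0.57899538 0.00113708 0.15978921] [ 1.48286634 -0.28663787 -0.59712169]
[0.00164674 0.03655418]
```

View pics/w2c.png

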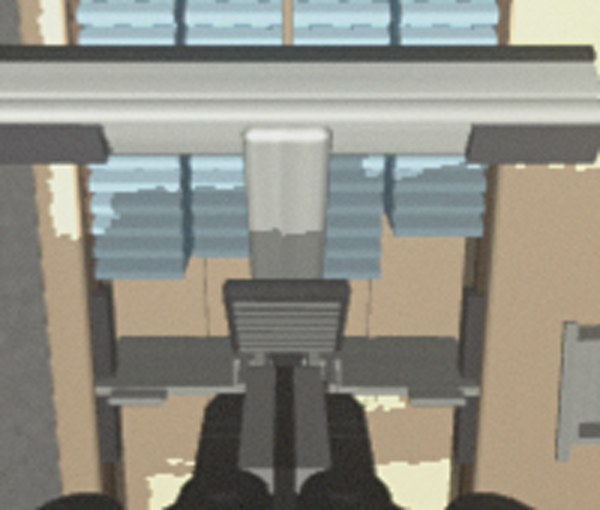

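View pics/s2c.png

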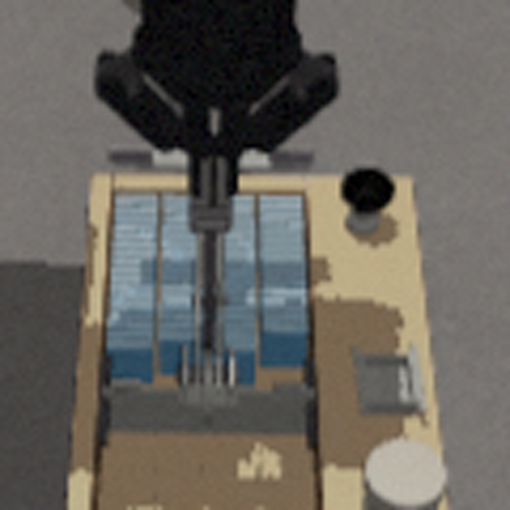

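The fingertip is aligned with the pad laterally: pad at column 286 and tip at 285 in the crop. The pad spans crop rows 281–352. I'll check its height with this closer view.

```bash
python3 - <<'E'
from h import *
s=manip.sense();cw=cam('wrist',s)
Rm,t,P,L=frame()
M=R.from_quat(s['tool_rot']).as_matrix();p=s['tcp_pos']
print('tip corner',proj(cw,[p+M@[0,.011,0],p+M@[0,.011,.007]]).round(1))
for th in np.arange(.55,.75,.03):
  for ph in(0,.08,.16):
    def pt(a,h,x=0):
        r=np.array([a-.042,h-.013]);q=np.array([r[0]*np.cos(ph)+r[1]*np.sin(ph),-r[0]*np.sin(ph)+r[1]*np.cos(ph)])+[.042,.013]
        y=-.0152+q[0]*np.cos(th)-q[1]*np.sin(th);z=.066+q[0]*np.sin(th)+q[1]*np.cos(th)
        return np.r_[Rm@np.array([.0018+x,y])+t,z]
    q=[pt(.1128,.0262),pt(.0812,.0218)]
    f=proj(cw,[pt(.1128,.0262,.012),pt(.1128,.0262,-.012)])
    print(round(th,2),ph,proj(cw,q)[:,1].round(1),'w',(f[0]-f[1])[0].round(1), 'corner at', Rm.T@(pt(.1069,.0254)[:2]-t), pt(.1069,.0254)[2])
E
```

```text
tip corner [[323.9 240.2]
 [336.7 240.2]]
0.55 0 [199.2 225.5] w 41.4 corner at [0.0018     0.06265862] 0.14352938763299894
0.55 0.08 [191.  221.3] w 40.7 corner at [0.0018     0.06605809] 0.1394834490965849
0.55 0.16 [183.7 217.3] w 39.8 corner at [0.0018     0.06912336] 0.13517878288558513
0.58 0 [204.5 229.1] w 41.8 corner at [0.0018     0.06029805] 0.14582991015089705
0.58 0.08 [196.  224.7] w 41.1 corner at [0.0018     0.06381735] 0.1418877610170095
0.58 0.16 [188.3 220.5] w 40.3 corner at [0.0018     0.06701036] 0.13767697605759485
0.61 0 [210.1 232.7] w 42.2 corner at [0.0018     0.05786954] 0.14805859113801664
0.61 0.08 [201.3 228.2] w 41.5 corner at [0.0018     0.06150551] 0.14422377907478906
0.61 0.16 [193.2 223.9] w 40.7 corner at [0.0018     0.06482338] 0.1401106647892035
0.64 0 [215.8 236.4] w 42.6 corner at [0.0018     0.05537527] 0.15021342493190074
0.64 0.08 [206.6 231.8] w 41.9 corner at [0.0018     0.05912463] 0.14648940101134797
0.64 0.16 [198.2 227.4] w 41.1 corner at [0.0018     0.06256439] 0.14247765892482164
0.67 0 [221.6 240.1] w 42.9 corner at [0.0018     0.05281749] 0.1522924723275818
0.67 0.08 [212.2 235.4] w 42.3 corner at [0.0018     0.05667687] 0.14868258791986824
0.67 0.16 [203.5 230.9] w 41.5 corner at [0.0018     0.06023541] 0.14477582832949457
0.7 0 [227.7 243.9] w 43.3 corner at [0.0018    0.0501985] 0.1542938623227352
0.7 0.08 [218.  239.2] w 42.6 corner at [0.0018     0.05416442] 0.1508013660801679
0.7 0.16 [208.9 234.6] w 41.9 corner at [0.0018     0.05783855] 0.14700310480587986
0.73 0 [233.8 247.8] w 43.6 corner at [0.0018     0.04752065] 0.156215793801455
0.73 0.08 [223.9 242.9] w 43.0 corner at [0.0018     0.05158955] 0.15284382873491587
0.73 0.16 [214.5 238.2] w 42.3 corner at [0.0018     0.05537596] 0.14915748395548536
```

>>> send_rows([
  [[1,0.0005,0.003,-0.004,0],[1,0.001,0.006,-0.008,0],[1,0.001,0.006,-0.008,0]],
])

```text
t: 2.88
tcp_pos: [0.5819, 0.0092, 0.1533]
tool_rot: [0.058, 0.705, -0.058, 0.705]
force: [0.4, -0.9, -0.4]
finger_gap: 0.002
```

>>> send_rows([
  [[1,0.0003,0.0015,-0.0025,0],[1,0.0005,0.003,-0.005,0],[1,0.0005,0.003,-0.005,0]],
])

```text
t: 3.25
tcp_pos: [0.5829, 0.0118, 0.1485]
tool_rot: [0.058, 0.704, -0.058, 0.705]
force: [-0.4, 0.3, 3.4]
finger_gap: -0.002
```

>>> send_rows([
  [[1,0.0003,0.0017,-0.0025,0],[1,0.0006,0.0034,-0.005,0],[1,0.0006,0.0034,-0.005,0]],
])

```text
t: 3.62
tcp_pos: [0.5836, 0.0153, 0.1435]
tool_rot: [0.058, 0.704, -0.058, 0.705]
force: [0.1, -0.0, 3.9]
finger_gap: 0.002
```

>>> send_rows([
  [[1,0.0003,0.0017,-0.0025,0],[1,0.0006,0.0034,-0.005,0],[1,0.0006,0.0034,-0.005,0]],
])

```text
t: 4.0
tcp_pos: [0.5842, 0.0187, 0.1389]
tool_rot: [0.058, 0.704, -0.058, 0.705]
force: [-0.1, 1.4, 7.0]
finger_gap: 0.004
```

```bash
python3 - <<'E'
from h import *
s,im=snap('wrist','w3.png');print(s['t'],s['tcp_pos'],s['force'],s['ft_torque'])
Rm,t,P,L=frame();print(Rm.T@(s['tcp_pos'][:2]-t))
a=cv2.resize(im[120:290,230:430,::-1],None,fx=3,fy=3,interpolation=cv2.INTER_CUBIC)
cv2.imwrite('pics/w3c.png',a)
E
```

```text
4.0 [0.58417633 0.01872825 0.13886427] [-0.08365945  1.42732331  6.99685965] [ 0.13446424 -0.03472698 -0.0259314 ]
[0.00389216 0.05475444]
```

View pics/w3c.png

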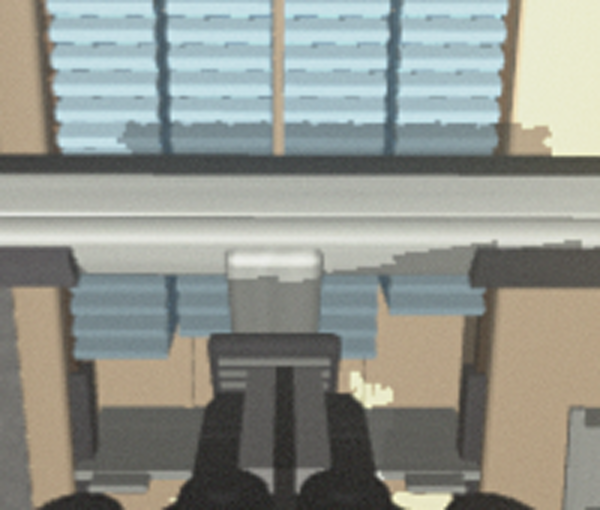

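```bash
python3 - <<'E'
from h import *
import json
s1=json.load(open('w1.json'));s3=manip.sense()
s2=dict(s1);s2['tcp_pos']=[0.57899538,0.00113708,0.15978921];s2['tool_rot']=[0.059,0.706,-0.059,0.703]
q=np.array(s2['tool_rot']);s2['tool_rot']=q/np.linalg.norm(q)
C=[cam('wrist',s) for s in(s1,s2,s3)]
Rm,t,P,L=frame();loc=lambda w:np.r_[Rm.T@(w[:2]-t),w[2]]
# rows (crop->full), col via arm centre
F={'tipround':(115,128,250),'darkband':(57,46,156),'bright':(102,112,228),'padouter':(222,281,335)}
for k,(a,b,c) in F.items():
    p1=(250+275/3.5,120+a/3.5);p2=(230+286/3,120+b/3);p3=(230+275/3,120+c/3)
    w,e=tri(C[0],p1,C[1],p2);l=loc(w);r=np.hypot(l[1]+.0152,l[2]-.066);an=np.arctan2(l[2]-.066,l[1]+.0152)
    o,d=ray(C[2],p3); ol=loc(o);dl=loc(o+d)-ol
    # intersect with circle radius r
    y0=ol[1]+.0152;z0=ol[2]-.066;A=dl[1]**2+dl[2]**2;B=2*(y0*dl[1]+z0*dl[2]);Cc=y0*y0+z0*z0-r*r
    tt=(-B-np.sqrt(B*B-4*A*Cc))/(2*A)
    print(k,l.round(4),'r',r.round(4),'ang',an.round(3),'e',round(e,4),'w3 ang',np.arctan2(z0+tt*dl[2],y0+tt*dl[1]).round(3), 'pred row if still',proj(C[2],w)[0,1].round(1),'obs',p3[1].__round__(1))
E
```

```text
tipround [0.0026 0.0857 0.1324] r 0.1208 ang 0.582 e 0.0003 w3 ang 0.59 pred row if still 202.0 obs 203.3
darkband [0.0025 0.1031 0.1548] r 0.1479 ang 0.644 e 0.0008 w3 ang 0.609 pred row if still 180.3 obs 172.0
bright [0.0026 0.0901 0.1405] r 0.129 ang 0.616 e 0.0001 w3 ang 0.603 pred row if still 198.5 obs 196.0
padouter [0.0026 0.0616 0.1559] r 0.1183 ang 0.864 e 0.0001 w3 ang 0.726 pred row if still 262.3 obs 231.7
```

>>> send_rows([
  [[1,0.0006,0.0038,-0.0044,0],[1,0.0012,0.007,-0.0087,0],[1,0.0017,0.0101,-0.0132,0],[1,0.0021,0.0128,-0.0178,0]],
])

```text
t: 4.55
tcp_pos: [0.5865, 0.0318, 0.1214]
tool_rot: [0.058, 0.704, -0.058, 0.705]
force: [0.3, 1.0, 8.3]
finger_gap: -0.001
```

```bash
python3 - <<'E'
from h import *
s,im=snap('wrist','w4.png');print(s['t'],s['tcp_pos'],s['force'],s['ft_torque'])
Rm,t,P,L=frame();print(Rm.T@(s['tcp_pos'][:2]-t))
a=cv2.resize(im[120:290,230:430,::-1],None,fx=3,fy=3,interpolation=cv2.INTER_CUBIC)
cv2.imwrite('pics/w4c.png',a)
E
```

```text
4.55 [0.58646138 0.03182218 0.1214149 ] [0.27205818 1.01911445 8.30260396] [0.37121414 0.08459728 0.02109616]
[0.00401316 0.06804571]
```

View pics/w4c.png

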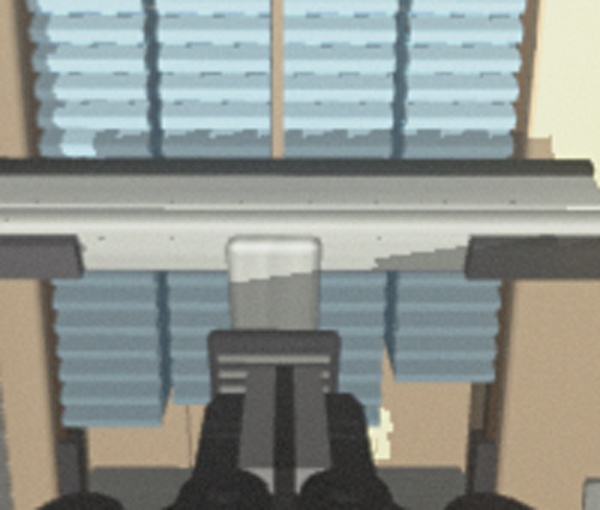

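>>> send_rows([
  [[1,0.0004,0.0027,-0.0049,0],[1,0.0008,0.0051,-0.0098,0],[1,0.0012,0.0072,-0.0149,0],[1,0.0015,0.0091,-0.02,0],[1,0.0018,0.0107,-0.0252,0],[1,0.002,0.012,-0.0305,0],[1,0.0022,0.0131,-0.0355,0]],
])

```text
t: 5.48
tcp_pos: [0.5887, 0.0457, 0.0857]
tool_rot: [0.059, 0.704, -0.057, 0.705]
force: [1.3, 3.4, 8.0]
finger_gap: 0.001
```

>>> send_rows([
  [[1,0.0002,0.001,-0.002,0],[1,0.0003,0.0015,-0.004,0],[1,0.0003,0.0015,-0.005,0]],
])

```text
t: 5.85
tcp_pos: [0.5889, 0.0466, 0.0806]
tool_rot: [0.058, 0.704, -0.058, 0.705]
force: [0.5, 3.1, 7.5]
finger_gap: 0.002
```

>>> send_rows([
  [[1,0.0001,0.0005,-0.001,0],[1,0.0001,0.0005,-0.002,0]],
])

```text
t: 6.1
tcp_pos: [0.589, 0.0469, 0.0787]
tool_rot: [0.058, 0.704, -0.058, 0.705]
force: [0.2, 1.9, 7.8]
finger_gap: 0.002
```

>>> send_rows([
  [[1,0,0.0003,-0.001,0],[1,0,0.0003,-0.0015,0]],
])

```text
t: 6.35
tcp_pos: [0.5891, 0.047, 0.0777]
tool_rot: [0.058, 0.704, -0.058, 0.705]
force: [-1.2, 2.2, 12.1]
finger_gap: 0.002
```

>>> send_rows([
  [[1,0,0,-0.0008,0],[1,0,0,-0.001,0]],
])

```text
t: 6.6
tcp_pos: [0.5891, 0.0471, 0.0775]
tool_rot: [0.058, 0.704, -0.058, 0.705]
force: [-2.7, 1.3, 15.8]
finger_gap: -0.0
```

```bash
python3 - <<'E'
from h import *
s,im=snap('wrist','w5.png');print(s['t'],s['tcp_pos'],s['force'],s['ft_torque'])
snap('side','s5.png')
a=cv2.resize(im[120:290,230:430,::-1],None,fx=3,fy=3,interpolation=cv2.INTER_CUBIC)
cv2.imwrite('pics/w5c.png',a)
b=cv2.resize(cv2.imread('pics/s5.png')[150:300,280:400],None,fx=4,fy=4,interpolation=cv2.INTER_CUBIC)
cv2.imwrite('pics/s5c.png',b)
E
```

```text
6.6 [0.58913249 0.04705901 0.07748843] [-2.66234414  1.28127932 15.84875575] [ 0.19214843  0.32487759 -0.03917657]
```

View pics/w5c.png

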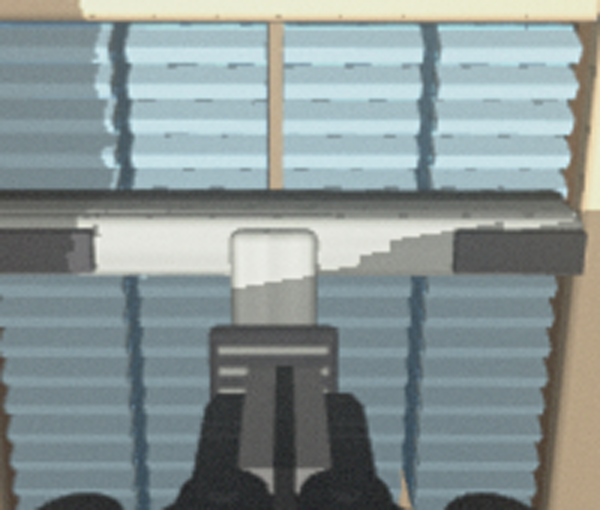

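View pics/s5c.png

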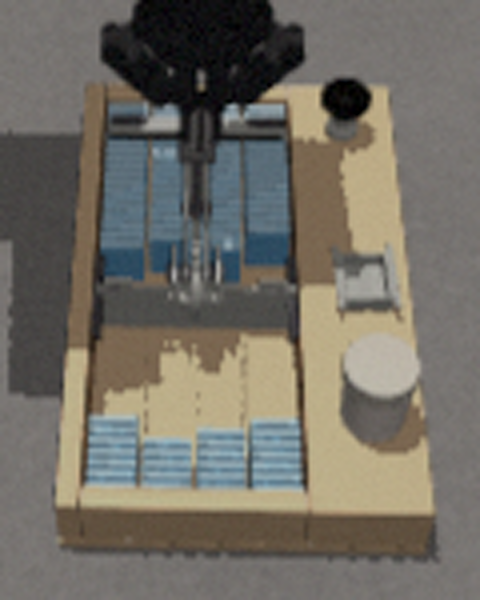

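>>> send_rows([
  [[1,0,0,-0.001,0],[1,0,0,-0.001,0]],
])

```text
t: 6.95
tcp_pos: [0.5892, 0.0471, 0.0772]
tool_rot: [0.058, 0.704, -0.058, 0.706]
force: [-2.9, 1.7, 19.1]
finger_gap: 0.004
```

>>> send_rows([
  [[1,0,0,0.005,0],[1,0,0,0.012,0],[1,0,0,0.025,0],[1,0,0,0.045,0],[1,0,0,0.09,0],[1,0,0,0.14,0],[1,0,0,0.18,0],[1,0,0,0.18,0]],
])

```text
t: 7.95
tcp_pos: [0.59, 0.0466, 0.2581]
tool_rot: [0.058, 0.702, -0.058, 0.707]
force: [-0.1, -0.4, -0.4]
finger_gap: -0.003
```

```bash
python3 - <<'E'
from h import *
import json
s,im=snap('wrist','w6.png');print(s['t'],s['tcp_pos'],s['force'])
snap('side','s6.png');snap('top','t6.png')
cw=cam('wrist',s);Rm,t,P,L=frame()
def show(y0,th,ph):
    def pt(a,h,x=0):
        r=np.array([a-.042,h-.013]);q=np.array([r[0]*np.cos(ph)+r[1]*np.sin(ph),-r[0]*np.sin(ph)+r[1]*np.cos(ph)])+[.042,.013]
        return np.r_[Rm@np.array([.0026+x,y0+q[0]*np.cos(th)-q[1]*np.sin(th)])+t,.066+q[0]*np.sin(th)+q[1]*np.cos(th)]
    f=proj(cw,[pt(.1128,.0262),pt(.0812,.0218),pt(.1128,.0262,.012),pt(.1128,.0262,-.012)]);print(th,ph,f[:2].round(1).tolist(),'w',(f[2]-f[3])[0].round(1))
for th in(0,.05):
    for ph in(0,.1,.2):show(-.0152,th,ph)
cv2.imwrite('pics/w6c.png',cv2.resize(im[60:230,240:420,::-1],None,fx=3.5,fy=3.5,interpolation=cv2.INTER_CUBIC))
b=cv2.resize(cv2.imread('pics/s6.png')[150:300,280:400],None,fx=4,fy=4,interpolation=cv2.INTER_CUBIC)
cv2.imwrite('pics/s6c.png',b)
E
```

```text
7.95 [0.58995325 0.04661318 0.25813391] [-0.06819595 -0.40419496 -0.42642139]
0 0 [[320.9, 173.4], [321.0, 199.6]] w 21.7
0 0.1 [[320.9, 171.2], [321.0, 198.1]] w 21.3
0 0.2 [[320.9, 169.8], [321.0, 196.9]] w 20.9
0.05 0 [[320.8, 175.7], [321.0, 201.6]] w 22.1
0.05 0.1 [[320.9, 173.2], [321.0, 199.9]] w 21.6
0.05 0.2 [[320.9, 171.4], [321.0, 198.5]] w 21.2
```

View pics/w6c.png

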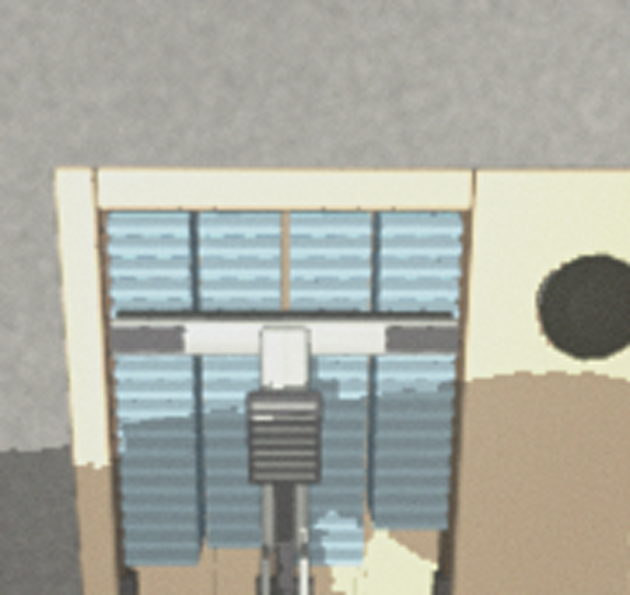

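View pics/s6c.png

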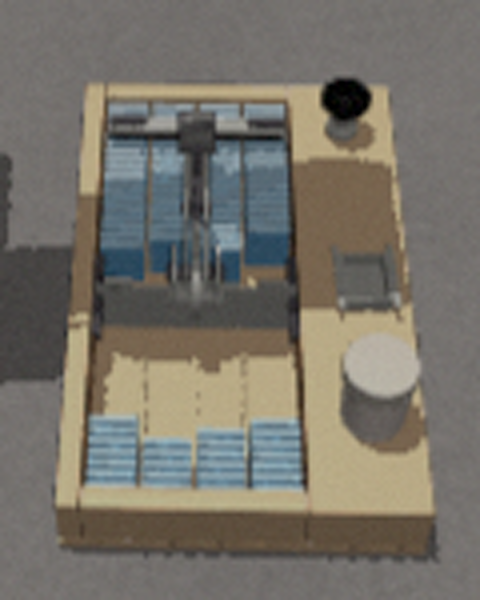

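```bash
python3 - <<'E'
from h import *
cs=cam('side');ct=cam('top');Rm,t,P,L=frame()
def pr(th,ph):
    def pt(a,h,x=0,pw=1):
        q=np.array([a,h])
        if pw:
            r=q-[.042,.013];q=np.array([r[0]*np.cos(ph)+r[1]*np.sin(ph),-r[0]*np.sin(ph)+r[1]*np.cos(ph)])+[.042,.013]
        return np.r_[Rm@np.array([.0026+x,-.0152+q[0]*np.cos(th)-q[1]*np.sin(th)])+t,.066+q[0]*np.sin(th)+q[1]*np.cos(th)]
    Q=[pt(.1128,.0262),pt(.0812,.0218),pt(.12,.005,.059,0),pt(.132,.005,.059,0)]
    f=proj(cs,Q); g=proj(ct,Q)
    print(th,ph,'side crop',((f[:,1]-150)*4).round(0),'top col',g[:,0].round(1))
for th in(0,.03,.06):
    for ph in(0,.07,.15,.22):pr(th,ph)
a=cv2.imread('pics/t6.png')[130:240,255:405];cv2.imwrite('pics/t6c.png',cv2.resize(a,None,fx=5,fy=5,interpolation=cv2.INTER_CUBIC))
a=cv2.imread('pics/s6.png')[160:210,300:360];cv2.imwrite('pics/s6d.png',cv2.resize(a,None,fx=10,fy=10,interpolation=cv2.INTER_NEAREST))
E
```

```text
0 0 side crop [110. 150. 125. 112.] top col [291.8 303.7 293.  288.6]
0 0.07 side crop [114. 153. 125. 112.] top col [291.6 303.5 293.  288.6]
0 0.15 side crop [120. 156. 125. 112.] top col [291.6 303.4 293.  288.6]
0 0.22 side crop [125. 158. 125. 112.] top col [291.7 303.4 293.  288.6]
0.03 0 side crop [107. 149. 121. 108.] top col [292.  303.9 292.9 288.5]
0.03 0.07 side crop [111. 151. 121. 108.] top col [291.8 303.7 292.9 288.5]
0.03 0.15 side crop [117. 154. 121. 108.] top col [291.7 303.6 292.9 288.5]
0.03 0.22 side crop [122. 156. 121. 108.] top col [291.8 303.6 292.9 288.5]
0.06 0 side crop [104. 147. 118. 104.] top col [292.2 304.1 293.  288.5]
0.06 0.07 side crop [109. 149. 118. 104.] top col [292.  303.9 293.  288.5]
0.06 0.15 side crop [114. 152. 118. 104.] top col [291.8 303.8 293.  288.5]
0.06 0.22 side crop [119. 154. 118. 104.] top col [291.9 303.7 293.  288.5]
```

View pics/t6c.png

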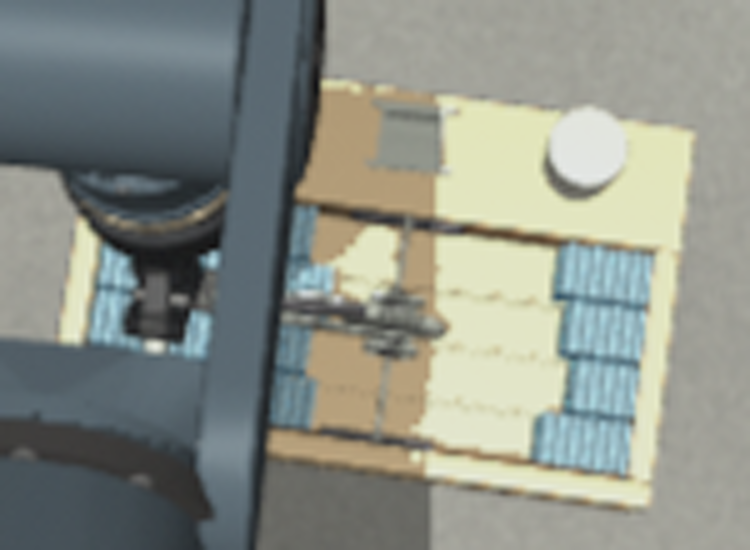

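View pics/s6d.png

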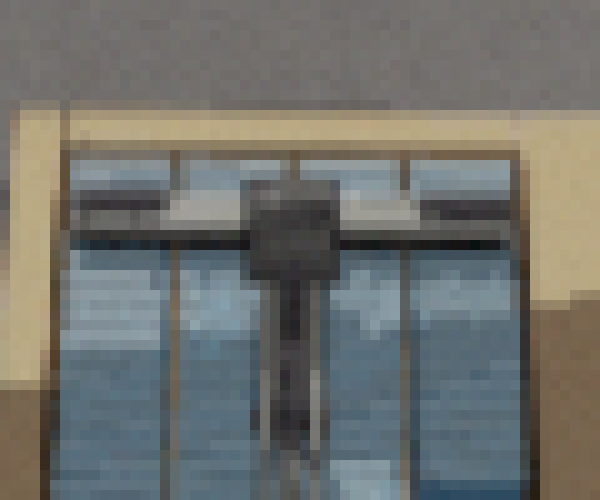

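The pad's outer edge is at full row 178 and the crossbar's outer edge at row 179. That matches arm = 0 and pawl ≈ 0 (sprung home). The divider is at the same pixels as before.

```bash
python3 - <<'E'
from h import *
print(manip.sense()['force'],manip.sign_off())
E
```

```text
the job is handed in; nothing more can be done
[ 0.01853565  0.28442466 -0.14074847] None
```

I secured the cassettes and handed the job in. The hold-down arm lies fully down, the pawl appears to be home in its notch, and the gripper is about 180 mm above the pad with no contact force. It took about 8 s of the 35 s allowed.

- **Pressing and lowering:** I pressed the thumb pad square to the arm with the closed fingertip until the pawl reached its stop, at about 7 N. A wrist picture showed the arm had not moved by then. I kept the pad pressed and followed the arm's arc down at about 8 N. At the bottom the force rose to 19 N with almost no further movement, which is the arm's down stop.
- **Last checks:** After I lifted straight up, the side view matched arm angle 0 and pawl about 0, to within roughly 1 pixel (about 0.05 rad). The crossbar lies inside the rim over the cassettes. The divider, jar and mould are at the same pixels as before in the side and top views, and the puller in the side view.
- **Not settled:** The last wrist view could not tell pawl home from pawl pressed, so the pawl reading rests on the side view. In the last top view the robot covered the arm's outer end and the puller. I did not re-check the loose cassettes, forceps or slide box, but the robot did not go near them.

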